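Open the marking station's hood and take out the finished bolt

ROBOT

A 6-joint arm with a two-finger parallel gripper is mounted at the origin on a cart in front of the work surface, level with it; the furniture and walls round the work are solid. World frame = base frame: x ahead of the robot, y to its left, z up, the work surface at z = 0. Lengths are in mm, angles in rad, forces in N, time in s.
With the tool pointing down it reaches from about 350 to 875 mm from the base axis. Payload 4.2 kg.
Tool frame: the origin (TCP) lies at the very end of the fingers, on their centre line; the grasp point (between the pads) lies r.grip_depth behind it (r.grip_depth is the distance from the TCP to the grasp point, in mm); x points along the fingers, z is the direction in which the jaws open and shut, and the axes are right-handed (so a half turn about x gives the same grasp; the last joint's range is limited). The gripper opens to 87 mm and grips with 3 to 60 N. Pads are 19 mm wide; open, the fingers measure 117 mm over their backs; the gripper's body (75 mm by 190 mm) begins 51 mm behind the grasp point.
Start: joints at [-0.946, 0.385, 0.008, 0, -1.194, -0.259], TCP at [223.574, -583.621, 222.55] pointing down, gripper open.
Joint ranges: [-3.14, 3.14], [-1.21, 2.06], [-1.07, 1.41], [-3.16, 2.05], [-2.99, -0.16], [-3.1, 3.1]. Speed limits (rad/s): [2.79, 2.79, 3.14, 3.14, 3.14, 3.14].

INTERFACE

Orientations are given as a 3x3 rotation matrix whose columns are the frame's x, y, z axes.
In Python, from cell import r gives the robot as it stands.
- The arm moves only by the tool move_arm, never from a script. Its argument "plan" is a list of rows, each a list of 7 numbers: the shift along the tool's x, y, z normalised to -1 to 1, where 1 is 40 mm, then the turn, a rotation vector about the tool's x, y, z normalised to -1 to 1, where 1 is pi rad, then the closure, from 0 (fully open) to 1 (shut). A call has 1 to 20 rows; each row shifts and turns the commanded pose from where the row before left it, along the tool's axes as they then stand; what a row does not reach is not made up. A row lasts 1/10 s, in which the tool goes at most 50 mm and 8.59 degrees, less where a joint would pass 70% of its speed; a pose out of reach is approached as far as the arm can. A call with a number of a shift or a turn outside -1 to 1 is refused whole. A call with a gripper value outside its range is refused whole. The fingers move at their own pace and stop on an object; the grip force is fixed at half the most. Time passes only in rows, so rows that do not move let the fingers close. It gives the time, the measured TCP pose, the force and the opening at its end, in the units of the state.
- r.read_state(): the state, without advancing time (a new reading comes with each control period).
- r.capture(name): name is "scene" or "top"; returns a dict with "color" (420x560x3 uint8, red, green, blue), "fx", "fy", "cx", "cy" (pixels), "position" and "attitude" of the camera in the world. Camera axes: x right, y up, looking along -z (the intrinsics and any distortion apply to the point x, -y, -z); pixel columns grow to the right and rows downward; lengths in mm; the calibration is good to about 2 mm. A picture is of the moment at which its call begins. There is no depth.
- r.hand_in(): hands the job in, once; it reports no verdict.
The state is a dict: "t": time; "joint_pos": joint angles; "qvel": joint speeds; "joint_torque": joint torques, N m; "position": TCP position; "tcp_rot": TCP orientation; "contact_force": force on the tool from outside, world axes, zero at the start; "moment": the same for the moment, N m; "grip_width": opening from 0.0 (shut) to 1.0 (fully open).
Only numpy, scipy, OpenCV 4.12 (cv2) and the standard library are available. Lean on these libraries where they do the work, as an engineer would, in place of code of your own. Each camera call takes 0.05 s, during which the arm holds its last target.

TASK

Swing the marking station's white hood up and over, past the point where its spring flips, so that it stays fully open by itself. Then take the white plastic bolt off the rests beneath it, lay it down (do not drop or throw it) inside the blue tray of nuts, and leave the hood standing open.

Things in the scene. Friction and masses are not known exactly. Their poses are not given: they have to be found in the camera images.
- machine: Fixed bench station: grey base 190 (x) x 240 (y) x 48 mm, white hood. Origin: centre of its underside on the bench; x runs from its front (black bar) back to the hinge, z up. Bed 50 mm above the bench; two V rests on it, 44 mm wide in y, up to 88 mm above the bench, at x = -28 to -20 and 32 to 40 mm, clear between. Closed hood: x = -73 to 81 mm, 212 mm wide, top 136 mm above the bench.
- hood (a joint): Angle of the white hood with amber windows, rad: 0 closed, grows as its front rises and swings back; 1.8 fully open at its stop, leaning back past upright. Over-centre springs at its sides pull it shut below about 1.05 and drive it open to the stop beyond about 1.1, slowed by a damper. Hood 0.5 kg; lifting at the bar takes about 6 N at first, less as it rises.
- hood_bar (a point): Centre of the hood's black round handle bar, 12 mm thick, 110 mm long along the machine's y, its centre line 45 mm in front of the hood's face (gap 39 mm) on stems 60 mm either side. Closed: 118 mm in front (-x) of the machine's origin, 115 mm above the bench. It swings with the hood, 210 mm from the hinge line, and can turn between gripping fingers.
- hood_hinge (a point): Centre of the hood's hinge line, which runs along the machine's y axis: 83 mm behind (+x) the machine's origin, 55 mm above the bench. Axes as the machine's.
- bolt_center (a point): Middle of the loose white plastic bolt (about 60 g), on its shaft's centre line. 83 mm long, shaft 14 mm thick, hexagon head 24 mm across, 11 mm long, at its +y end; its y axis runs along the bolt. It starts on the V rests under the hood, along the machine's x, head to the front, this point about 77 mm above the bench; the shaft is clear for fingers 15 mm to either side of it.
- nut_tray: Shallow blue tray with white nuts in it, 114 (x) x 170 (y) x 28 mm, fixed on the bench left or right of the machine. Origin: centre of its underside; y is its long axis. Inside about 84 x 144 mm; nuts up to 8 mm above the bench. The bolt fits in lying along the tray's y; its shaft's centre line is then 15 to 22 mm above the bench.

How it is judged:
By the outcome, as a careful person would: the job done as asked, in the order asked, and still so for the second after the job is handed in, with the robot touching nothing.
It also fails if it takes over 67 s, if anything falls off the work surface, if the arm or the gripper's body presses on something with over 40 N, if the wrist force passes 120 N, or if a joint passes its speed limit or range.

## Working session

There is one attempt and no reset: what is moved stays moved. The work goes in short steps, Python scripts to look and compute and a tool call to move; the robot and the scene stay as the last step left them, time stands still between calls to the robot, and variables do not carry over. Pictures are saved under pics/ and viewed, and the job is handed in when it is done.

Besides the shell and the picture viewer there is one more tool, called after "Request:" as name([rows], argument=value, ...), one row to a line, values as JSON. move_arm: Moves the arm, as the interface text tells. Its arguments: {"type":"object","properties":{"plan":{"type":"array","items":{"type":"array","items":{"type":"number","minimum":-1,"maximum":1}}}},"required":["plan"]}

```bash
ls -la; mkdir -p pics; python3 - <<'E'
from cell import r
import cv2
s=r.read_state()
for k,v in s.items(): print(k,v)
print(r.grip_depth)
for n in ("scene","top"):
    c=r.capture(n); cv2.imwrite(f"pics/{n}0.png",c["color"][:,:,::-1])
    print(n,{k:c[k] for k in c if k!="color"})
E
```

```text
total 12
drwxr-xr-x  3 agent agent 4096 Dec  7 06:55 .
drwxr-xr-x 23 root  root  4096 Dec  7 06:55 ..
drwxr-xr-x  2 agent agent 4096 Dec  7 06:55 pics
t 0.0
joint_pos [-9.46434391e-01  3.85569628e-01  6.60884913e-03 -5.30906292e-04
 -1.19398277e+00 -2.58557485e-01]
qvel [ 0.00166557 -0.00030188 -0.00112162 -0.0016784  -0.00012021 -0.00075127]
joint_torque [ 1.76460399e-03 -3.90666139e+01  1.87415707e+01  4.21989977e+00
  1.11499254e-02 -2.04937055e-04]
position [ 223.34414864 -583.07857269  221.44032971]
tcp_rot [[-8.54669002e-04 -9.33906329e-01 -3.57516766e-01]
 [ 2.03066034e-03 -3.57517780e-01  9.33904124e-01]
 [-9.99997573e-01  7.21837868e-05  2.20200591e-03]]
contact_force [0.04449474 0.85358029 0.24506816]
moment [-0.02683223  0.01480452 -0.01830825]
grip_width 0.9996343482472673
18.700000000000003
scene {'fx': 387.5242260942403, 'fy': 387.5242260942403, 'cx': 283.5151472158689, 'cy': 208.2393304580784, 'position': array([ 34.55373142, 480.02282974, 892.35755586]), 'attitude': array([[-0.64231979,  0.59300912, -0.48555687],
       [-0.76634599, -0.50666759,  0.3949706 ],
       [-0.01179476,  0.62580199,  0.77989278]])}
top {'fx': 446.2667311088552, 'fy': 446.2667311088552, 'cx': 269.6832619819775, 'cy': 213.56699414288684, 'position': array([ 396.32039408,   53.08878633, 1227.46752335]), 'attitude': array([[-0.00776426,  0.9894848 , -0.14442837],
       [-0.99988752, -0.00582876,  0.01381947],
       [ 0.01283231,  0.14451942,  0.98941875]])}
```

View pics/scene0.png

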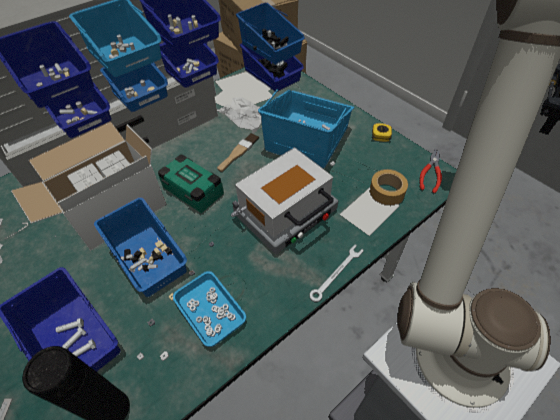

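View pics/top0.png

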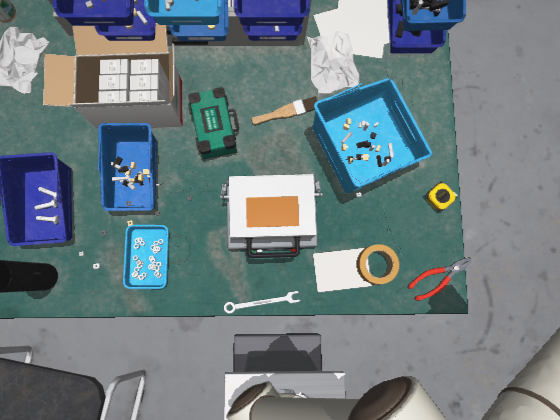

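The top view has world +x up and +y to the left. It shows the white hood at about (272,205), its black bar at about (272,248) and the blue nut tray at about (146,257). Next I measure them.

```bash
cat > h.py <<'E'
import numpy as np, cv2
from cell import r
def ray(c,u,v):
    d=np.array([(u-c["cx"])/c["fx"],-(v-c["cy"])/c["fy"],-1.0]); d=c["attitude"]@d
    return np.array(c["position"]),d/np.linalg.norm(d)
def onz(c,u,v,z):
    p,d=ray(c,u,v); return p+d*(z-p[2])/d[2]
def proj(c,P):
    q=c["attitude"].T@(np.array(P,float)-c["position"]); return np.array([c["cx"]+c["fx"]*q[0]/-q[2], c["cy"]-c["fy"]*q[1]/-q[2]])
def tri(c1,p1,c2,p2):
    a,d=ray(c1,*p1); b,e=ray(c2,*p2)
    t=np.linalg.lstsq(np.c_[d,-e],b-a,rcond=None)[0]
    return (a+t[0]*d+b+t[1]*e)/2, np.linalg.norm(a+t[0]*d-b-t[1]*e)
E
python3 - <<'E'
from h import *
t=r.capture("top"); s=r.capture("scene")
for n,c,(x0,y0,x1,y1) in (("mt",t,(215,165,335,265)),("ms",s,(225,140,345,255)),("tt",t,(115,215,180,300)),("ts",s,(165,260,255,355))):
    k=5 if n[0]=='m' else 6
    cv2.imwrite(f"pics/{n}.png",cv2.resize(c["color"][y0:y1,x0:x1,::-1],None,fx=k,fy=k,interpolation=cv2.INTER_CUBIC))
def rect(c,m,z,nm):
    m=m.astype(np.uint8); n,l,st,ce=cv2.connectedComponentsWithStats(m)
    return l,st,ce
hsv=cv2.cvtColor(t["color"],cv2.COLOR_RGB2HSV)
# hood white in the top image
w=((hsv[...,2]>150)&(hsv[...,1]<40)).astype(np.uint8); m=np.zeros_like(w); m[165:240,222:325]=w[165:240,222:325]
cn=max(cv2.findContours(m,cv2.RETR_EXTERNAL,cv2.CHAIN_APPROX_NONE)[0],key=cv2.contourArea)
for z in (136,):
    P=np.array([onz(t,*p[0],z)[:2] for p in cn],np.float32); R=cv2.minAreaRect(P); print("hood",R,cv2.boxPoints(R).round(1).tolist())
print("img",cv2.boxPoints(cv2.minAreaRect(cn)).round(1).tolist())
b=((hsv[...,0]>90)&(hsv[...,0]<120)&(hsv[...,1]>110)&(hsv[...,2]>90)).astype(np.uint8); m=np.zeros_like(b); m[215:300,115:180]=b[215:300,115:180]
cn=max(cv2.findContours(m,cv2.RETR_EXTERNAL,cv2.CHAIN_APPROX_NONE)[0],key=cv2.contourArea)
P=np.array([onz(t,*p[0],28)[:2] for p in cn],np.float32); R=cv2.minAreaRect(P); print("tray",R,cv2.boxPoints(R).round(1).tolist())
E
```

```text
hood ((577.67431640625, 31.558502197265625), (157.68601989746094, 236.3510284423828), 2.9226067066192627) [[492.8999938964844, 145.60000610351562], [505.0, -90.5], [662.4000244140625, -82.4000015258789], [650.4000244140625, 153.60000610351562]]
img [[222.8000030517578, 176.39999389648438], [317.70001220703125, 170.89999389648438], [321.29998779296875, 233.6999969482422], [226.39999389648438, 239.10000610351562]]
tray ((458.43377685546875, 368.3261413574219), (117.6956787109375, 172.97311401367188), 89.64500427246094) [[371.6000061035156, 310.0], [544.5999755859375, 308.8999938964844], [545.2999877929688, 426.6000061035156], [372.29998779296875, 427.70001220703125]]
```

View pics/mt.png

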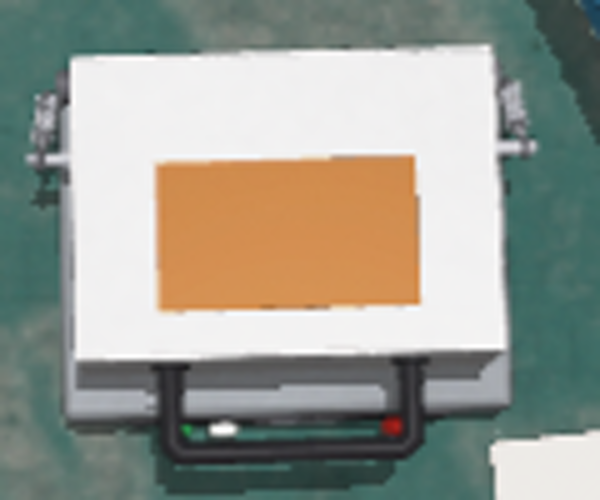

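View pics/ms.png

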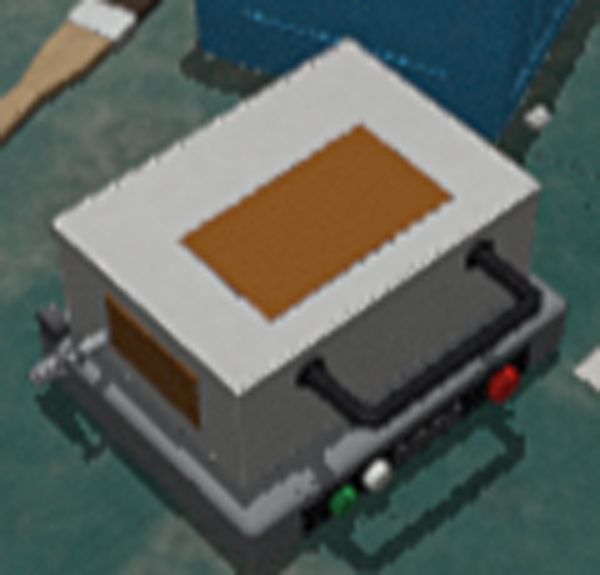

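View pics/tt.png

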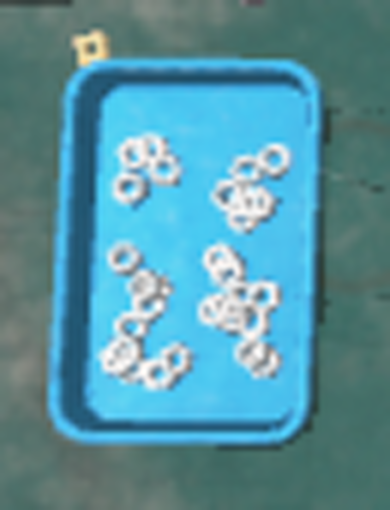

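```bash
python3 - <<'E'
from h import *
t=r.capture("top"); s=r.capture("scene")
T={"BL":(71,57),"BR":(492,45),"FR":(505,350),"FL":(77,360),"barL":(172,449),"barR":(412,443)}
S={"BR":(348,38),"FR":(540,186),"FL":(240,395),"BL":(55,225),"barL":(372,413),"barR":(532,303)}
for k in T:
    a=(T[k][0]/5+215,T[k][1]/5+165); b=(S[k][0]/5+225,S[k][1]/5+140)
    z=115 if "bar" in k else 136
    print(k,np.round(tri(t,a,s,b)[0],1),round(tri(t,a,s,b)[1],1),onz(t,*a,z).round(1)[:2],onz(s,*b,z).round(1)[:2])
# tray corners, top view rim outer
for p in ((72,60),(320,60),(312,440),(52,440)):
    print("tray",onz(t,p[0]/6+115,p[1]/6+215,28).round(1))
for p in ((95,80),(308,85),(305,425),(85,425)):
    print("floor",onz(t,p[0]/6+115,p[1]/6+215,4).round(1))
E
```

```text
BL [651.7 138.9 130. ] 0.4 [650.1 138.3] [646.9 141.7]
BR [656.5 -72.2 133.7] 1.8 [655.3 -72.6] [655.3 -70. ]
FR [502.9 -75.4 131.7] 2.0 [501.7 -75.6] [501.1 -71.7]
FL [499.1 135.4 130.6] 1.2 [498.2 134.6] [496.3 138.3]
barL [455.   88.4 120. ] 0.5 [455.5  88.8] [457.5  85.7]
barR [459.1 -30.1 108.8] 3.1 [457.6 -30.7] [457.  -25.1]
tray [542.5 421.2  28. ]
tray [541.8 310.1  28. ]
tray [373.2 309.4  28. ]
tray [374.2 423.5  28. ]
floor [536.2 417.7   4. ]
floor [533.3 320.4   4. ]
floor [379.5 317.8   4. ]
floor [380.2 416.4   4. ]
```

View pics/ts.png

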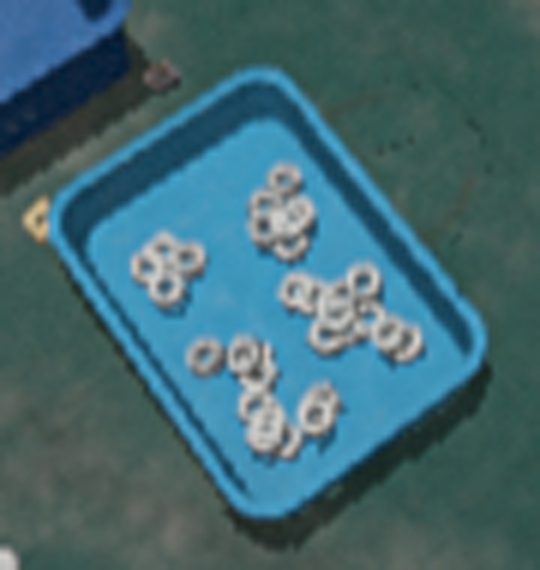

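The measured points agree with the sizes given:
- **Hood:** its top measures 153 x 211 mm, with a yaw of about 0.021 rad. That puts the machine origin at about (572, 32).
- **Bar:** it comes out at about (455.5, 29, 115).
- **Tray:** centred at about (458, 367), with its long axis along world x.

I'll turn the tool so its jaws open along the machine's x, pre-closing to about 42 mm.

Request:
move_arm([
  [0, 0, 0, -0.04, 0, 0, 0.3],
  [0, 0, 0, -0.04, 0, 0, 0.5],
  [0, 0, 0, -0.04, 0, 0, 0.52],
  [0, 0, 0, -0.04, 0, 0, 0.52],
  [0, 0, 0, -0.04, 0, 0, 0.52],
  [0, 0, 0, -0.04, 0, 0, 0.52],
  [0, 0, 0, -0.04, 0, 0, 0.52],
  [0, 0, 0, -0.04, 0, 0, 0.52],
  [0, 0, 0, -0.04, 0, 0, 0.52],
  [0, 0, 0, -0.03, 0, 0, 0.52],
  [0, 0, 0, 0, 0, 0, 0.52],
  [0, 0, 0, 0, 0, 0, 0.52],
])

```text
t: 1.5
position: [223.5, -583.6, 222.5]
tcp_rot: [[-0.0, 0.018, -1.0], [0.0, -1.0, -0.018], [-1.0, -0.0, 0.0]]
contact_force: [0.3, 1.3, -0.3]
grip_width: 0.481
```

```bash
cat >> h.py <<'E'
def go(P):
    s=r.read_state(); R=np.array(s["tcp_rot"]); d=np.array(P)-s["position"]
    print("t",round(s["t"],2),"pos",np.round(s["position"],1),"grip",round(s["grip_width"]*87,1),"F",np.round(s["contact_force"],1),"yaw z",round(np.degrees(np.arctan2(R[1,2],R[0,2])),2),"xax",np.round(R[:,0],3),"q",np.round(s["joint_pos"],2))
    print("units needed xyz",np.round(R.T@d/40,3))
E
python3 -c "
from h import *; go((455.5,29.3,220))"
```

```text
t 1.5 pos [ 223.5 -583.6  222.5] grip 41.8 F [ 0.3  1.3 -0.3] yaw z -178.96 xax [-0.  0. -1.] q [-0.95  0.38  0.01 -0.   -1.19  0.96]
units needed xyz [  0.064 -15.214  -6.077]
```

Request:
move_arm([
  [0, -0.4, -0.16, 0, 0, 0, 0.52],
  [0, -0.8, -0.32, 0, 0, 0, 0.52],
  [0, -0.8, -0.32, 0, 0, 0, 0.52],
  [0, -0.8, -0.32, 0, 0, 0, 0.52],
  [0, -0.8, -0.32, 0, 0, 0, 0.52],
  [0, -0.8, -0.32, 0, 0, 0, 0.52],
  [0, -0.8, -0.32, 0, 0, 0, 0.52],
  [0, -0.8, -0.32, 0, 0, 0, 0.52],
  [0, -0.8, -0.32, 0, 0, 0, 0.52],
  [0, -0.8, -0.32, 0, 0, 0, 0.52],
  [0, -0.8, -0.32, 0, 0, 0, 0.52],
  [0, -0.8, -0.32, 0, 0, 0, 0.52],
  [0, -0.8, -0.32, 0, 0, 0, 0.52],
  [0, -0.8, -0.32, 0, 0, 0, 0.52],
  [0, -0.8, -0.32, 0, 0, 0, 0.52],
  [0, -0.8, -0.32, 0, 0, 0, 0.52],
  [0, -0.8, -0.32, 0, 0, 0, 0.52],
  [0, -0.8, -0.32, 0, 0, 0, 0.52],
  [0, -0.8, -0.32, 0, 0, 0, 0.52],
  [0, -0.4, -0.16, 0, 0, 0, 0.52],
])

```text
t: 3.5
position: [455.3, 31.3, 222.7]
tcp_rot: [[0.001, 0.021, -1.0], [0.0, -1.0, -0.021], [-1.0, -0.0, -0.001]]
contact_force: [-0.5, -1.0, 0.0]
grip_width: 0.479
```

```bash
python3 -c "
from h import *; go((455.5,29.3,96.3))
for n in ('top','scene'):
    c=r.capture(n); cv2.imwrite(f'pics/{n}1.png',c['color'][:,:,::-1])
"
```

```text
t 3.5 pos [455.3  31.3 222.7] grip 41.7 F [-0.5 -1.   0. ] yaw z -178.8 xax [ 0.001  0.    -1.   ] q [ 0.43  0.09 -0.38  0.   -1.09 -0.41]
units needed xyz [ 3.161e+00  5.000e-02 -2.000e-03]
```

View scene.

View pics/scene1.png

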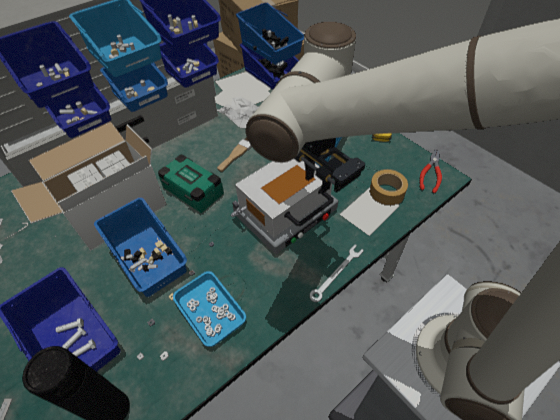

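The gripper is above the bar, with the fingers at about (330,165) straddling it and the wrist well clear. Now I descend.

Request:
move_arm([
  [0.3, 0, 0, 0, 0, 0, 0.52],
  [0.4, 0, 0, 0, 0, 0, 0.52],
  [0.4, 0.05, 0, 0, 0, 0, 0.52],
  [0.4, 0, 0, 0, 0, 0, 0.52],
  [0.4, 0, 0, 0, 0, 0, 0.52],
  [0.3, 0, 0, 0, 0, 0, 0.52],
  [0.3, 0, 0, 0, 0, 0, 0.52],
  [0.3, 0, 0, 0, 0, 0, 0.52],
  [0.2, 0, 0, 0, 0, 0, 0.52],
  [0.16, 0, 0, 0, 0, 0, 0.52],
  [0, 0, 0, 0, 0, 0, 0.52],
])

```text
t: 4.7
position: [453.9, 26.5, 95.6]
tcp_rot: [[-0.002, 0.019, -1.0], [-0.001, -1.0, -0.019], [-1.0, 0.001, 0.002]]
contact_force: [-0.1, -0.2, -0.6]
grip_width: 0.48
```

```bash
python3 -c "
from h import *; go((455.5,29.3,96.3))
for n,(x0,y0,x1,y1) in (('scene',(225,90,385,250)),):
    c=r.capture(n); cv2.imwrite(f'pics/{n}2.png',cv2.resize(c['color'][y0:y1,x0:x1,::-1],None,fx=3.7,fy=3.7,interpolation=2))
"
```

```text
t 4.7 pos [453.9  26.5  95.6] grip 41.7 F [-0.1 -0.2 -0.6] yaw z -178.9 xax [-0.002 -0.001 -1.   ] q [ 0.42  0.24 -0.57 -0.   -0.76 -0.4 ]
units needed xyz [-0.018 -0.068 -0.041]
```

View pics/scene2.png

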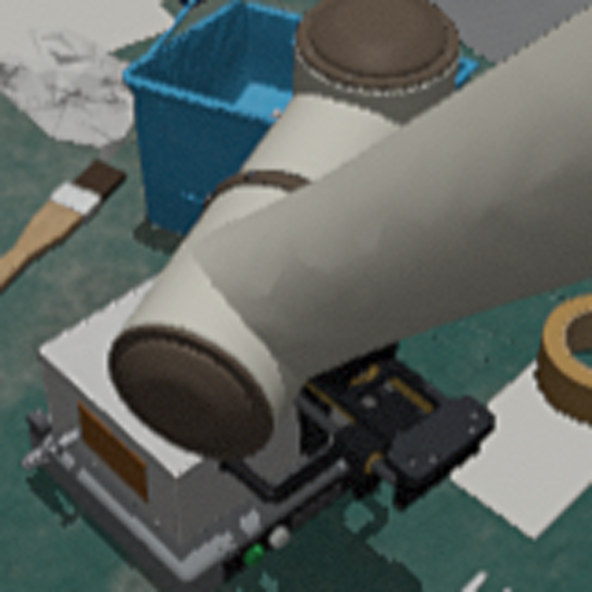

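The fingers straddle the bar, which runs through them at about (345,450) in the crop, and there is no contact force. Close.

Request:
move_arm([
  [0, 0, -0.03, 0, 0, 0, 0.7],
  [0, 0, 0, 0, 0, 0, 0.8],
  [0, 0, 0, 0, 0, 0, 0.9],
  [0, 0, 0, 0, 0, 0, 1],
  [0, 0, 0, 0, 0, 0, 1],
  [0, 0, 0, 0, 0, 0, 1],
  [0, 0, 0, 0, 0, 0, 1],
])

```text
t: 5.45
position: [455.6, 27.3, 96.3]
tcp_rot: [[-0.0, 0.02, -1.0], [0.0, -1.0, -0.02], [-1.0, -0.0, 0.0]]
contact_force: [-1.5, 1.1, 1.5]
grip_width: 0.124
```

```bash
python3 - <<'E'
from h import *
go((455.5,29.3,96.3))
H=np.array([655,33.7,55]); b=np.array(r.read_state()["position"])+np.array([0,0,18.7])
print("radius",np.hypot(b[0]-H[0],b[2]-H[2]))
R0=210; phi0=np.arctan2(60,201)
th=np.linspace(0,1.75,36); X=-R0*np.cos(phi0+th); Z=R0*np.sin(phi0+th)
for i in range(1,len(th)): print(round(th[i],2),"tool x,z units",round(-(Z[i]-Z[i-1])/40,3),round(-(X[i]-X[i-1])/40,3), "abs",round(655+X[i],1),round(55+Z[i]-18.7,1))
E
```

```text
t 5.45 pos [455.6  27.3  96.3] grip 10.8 F [-1.5  1.1  1.5] yaw z -178.84 xax [-0.  0. -1.] q [ 0.42  0.25 -0.57 -0.   -0.76 -0.4 ]
units needed xyz [-0.    -0.051  0.   ]
radius 208.27533841481022
0.05 tool x,z units -0.25 -0.081 abs 457.0 106.3
0.1 tool x,z units -0.245 -0.094 abs 460.8 116.2
0.15 tool x,z units -0.24 -0.106 abs 465.0 125.8
0.2 tool x,z units -0.235 -0.118 abs 469.7 135.1
0.25 tool x,z units -0.228 -0.129 abs 474.9 144.3
0.3 tool x,z units -0.222 -0.141 abs 480.5 153.2
0.35 tool x,z units -0.214 -0.151 abs 486.6 161.7
0.4 tool x,z units -0.207 -0.162 abs 493.0 170.0
0.45 tool x,z units -0.198 -0.172 abs 499.9 177.9
0.5 tool x,z units -0.189 -0.182 abs 507.2 185.5
0.55 tool x,z units -0.18 -0.191 abs 514.8 192.7
0.6 tool x,z units -0.17 -0.2 abs 522.8 199.5
0.65 tool x,z units -0.16 -0.208 abs 531.2 205.9
0.7 tool x,z units -0.149 -0.216 abs 539.8 211.9
0.75 tool x,z units -0.138 -0.223 abs 548.7 217.4
0.8 tool x,z units -0.127 -0.23 abs 557.9 222.5
0.85 tool x,z units -0.116 -0.236 abs 567.3 227.1
0.9 tool x,z units -0.104 -0.241 abs 577.0 231.3
0.95 tool x,z units -0.091 -0.246 abs 586.8 234.9
1.0 tool x,z units -0.079 -0.25 abs 596.8 238.1
1.05 tool x,z units -0.066 -0.254 abs 607.0 240.7
1.1 tool x,z units -0.054 -0.257 abs 617.3 242.9
1.15 tool x,z units -0.041 -0.259 abs 627.6 244.5
1.2 tool x,z units -0.028 -0.261 abs 638.1 245.6
1.25 tool x,z units -0.015 -0.262 abs 648.6 246.2
1.3 tool x,z units -0.001 -0.262 abs 659.1 246.3
1.35 tool x,z units 0.012 -0.262 abs 669.5 245.8
1.4 tool x,z units 0.025 -0.261 abs 680.0 244.8
1.45 tool x,z units 0.038 -0.26 abs 690.4 243.3
1.5 tool x,z units 0.051 -0.258 abs 700.7 241.3
1.55 tool x,z units 0.063 -0.255 abs 710.9 238.7
1.6 tool x,z units 0.076 -0.251 abs 720.9 235.7
1.65 tool x,z units 0.089 -0.247 abs 730.8 232.1
1.7 tool x,z units 0.101 -0.242 abs 740.5 228.1
1.75 tool x,z units 0.113 -0.237 abs 750.0 223.6
```

The bar is gripped, and the radius to the hinge checks at 208 mm against the 210 mm given. Start the arc and read the force.

Request:
move_arm([
  [-0.13, 0, -0.04, 0, 0, 0, 1],
  [-0.25, 0, -0.08, 0, 0, 0, 1],
  [-0.24, 0, -0.1, 0, 0, 0, 1],
  [-0.24, 0, -0.11, 0, 0, 0, 1],
  [-0.24, 0, -0.12, 0, 0, 0, 1],
  [-0.23, 0, -0.13, 0, 0, 0, 1],
  [-0.22, 0, -0.14, 0, 0, 0, 1],
])

```text
t: 6.15
position: [485.0, 27.8, 158.9]
tcp_rot: [[0.0, 0.02, -1.0], [0.0, -1.0, -0.02], [-1.0, -0.0, -0.0]]
contact_force: [4.8, 0.8, -9.3]
grip_width: 0.126
```

```bash
python3 -c "
from h import *; go((480,27.8,153))
for n,(x0,y0,x1,y1) in (('scene',(225,90,385,250)),):
    c=r.capture(n); cv2.imwrite(f'pics/{n}3.png',cv2.resize(c['color'][y0:y1,x0:x1,::-1],None,fx=3.7,fy=3.7,interpolation=2))
"
```

```text
t 6.15 pos [485.   27.8 158.9] grip 11.0 F [ 4.8  0.8 -9.3] yaw z -178.85 xax [ 0.  0. -1.] q [ 0.39  0.21 -0.42 -0.   -0.94 -0.37]
units needed xyz [ 0.147 -0.002  0.126]
```

View pics/scene3.png

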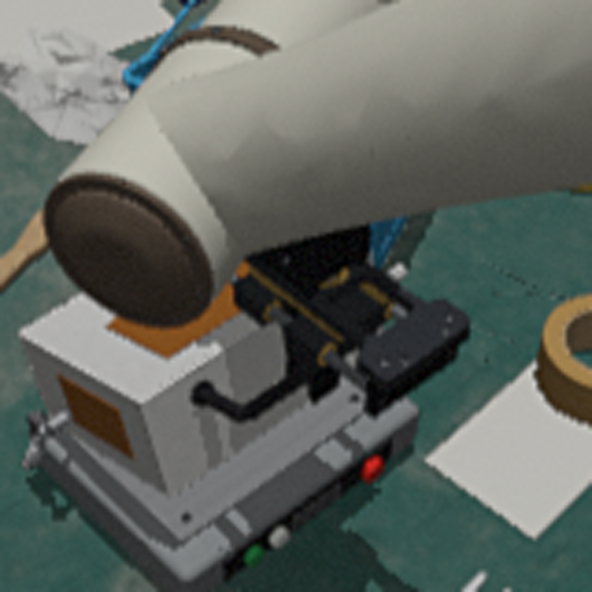

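The hood has risen to about 0.34 rad with the bar firmly held. Continue the arc.

Request:
move_arm([
  [-0.21, 0, -0.15, 0, 0, 0, 1],
  [-0.21, 0, -0.16, 0, 0, 0, 1],
  [-0.2, 0, -0.17, 0, 0, 0, 1],
  [-0.19, 0, -0.18, 0, 0, 0, 1],
  [-0.18, 0, -0.19, 0, 0, 0, 1],
  [-0.17, 0, -0.2, 0, 0, 0, 1],
  [-0.16, 0, -0.21, 0, 0, 0, 1],
  [-0.15, 0, -0.21, 0, 0, 0, 1],
  [-0.14, 0, -0.22, 0, 0, 0, 1],
  [-0.13, 0, -0.23, 0, 0, 0, 1],
  [-0.12, 0, -0.23, 0, 0, 0, 1],
])

```text
t: 7.3
position: [570.8, 29.6, 232.6]
tcp_rot: [[-0.001, 0.02, -1.0], [0.0, -1.0, -0.02], [-1.0, -0.0, 0.001]]
contact_force: [1.5, 1.6, -9.1]
grip_width: 0.126
```

```bash
cat >> h.py <<'E'
def hood():
    b=np.array(r.read_state()["position"])+np.array([0,0,18.7]); print("r",np.hypot(b[0]-655,b[2]-55),"theta",np.arctan2(b[2]-55,655-b[0])-.29)
E
python3 -c "
from h import *; go((577,27.8,231.3)); hood()"
```

```text
t 7.3 pos [570.8  29.6 232.6] grip 10.9 F [ 1.5  1.6 -9.1] yaw z -178.84 xax [-0.001  0.    -1.   ] q [ 0.33  0.29 -0.11 -0.   -1.17 -0.31]
units needed xyz [ 0.033  0.048 -0.155]
r 213.64150957255265 theta 0.875437368938468
```

Request:
move_arm([
  [-0.08, 0, -0.24, 0, 0, 0, 1],
  [-0.07, 0, -0.25, 0, 0, 0, 1],
  [-0.06, 0, -0.25, 0, 0, 0, 1],
  [-0.05, 0, -0.25, 0, 0, 0, 1],
  [-0.04, 0, -0.26, 0, 0, 0, 1],
  [-0.03, 0, -0.26, 0, 0, 0, 1],
  [-0.02, 0, -0.26, 0, 0, 0, 1],
  [-0.01, 0, -0.26, 0, 0, 0, 1],
  [0, 0, -0.26, 0, 0, 0, 1],
])

```text
t: 8.2
position: [664.3, 31.4, 249.3]
tcp_rot: [[0.005, 0.021, -1.0], [0.0, -1.0, -0.021], [-1.0, 0.0, -0.005]]
contact_force: [-0.2, 3.1, 4.3]
grip_width: 0.125
```

```bash
python3 -c "
from h import *; go((659,27.8,246.3)); hood()
for n,(x0,y0,x1,y1) in (('scene',(225,40,385,250)),):
    c=r.capture(n); cv2.imwrite(f'pics/{n}4.png',cv2.resize(c['color'][y0:y1,x0:x1,::-1],None,fx=2.8,fy=2.8,interpolation=2))
"
```

```text
t 8.2 pos [664.3  31.4 249.3] grip 10.9 F [-0.2  3.1  4.3] yaw z -178.8 xax [ 0.005  0.    -1.   ] q [ 0.29  0.44  0.15  0.   -1.28 -0.27]
units needed xyz [0.073 0.087 0.135]
r 213.15477171412505 theta 1.3245747782044628
```

View pics/scene4.png

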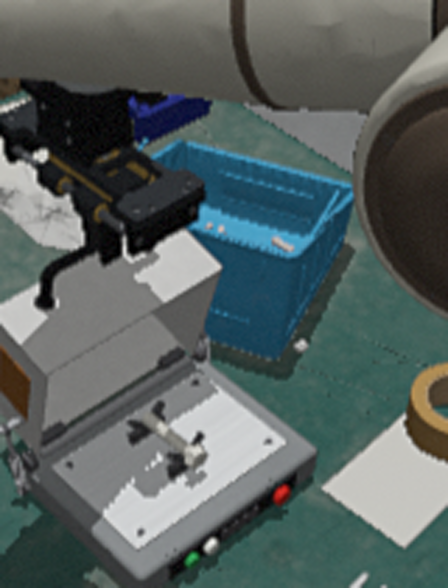

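The hood is past the flip at about 1.32 rad and still held. The bolt is visible on its rests, at about (165,435) in the crop. I'll guide the hood on to about 1.75.

Request:
move_arm([
  [0.02, 0, -0.26, 0, 0, 0, 1],
  [0.03, 0, -0.26, 0, 0, 0, 1],
  [0.04, 0, -0.26, 0, 0, 0, 1],
  [0.06, 0, -0.26, 0, 0, 0, 1],
  [0.07, 0, -0.25, 0, 0, 0, 1],
  [0.08, 0, -0.25, 0, 0, 0, 1],
  [0.09, 0, -0.25, 0, 0, 0, 1],
  [0.1, 0, -0.24, 0, 0, 0, 1],
  [0, 0, 0, 0, 0, 0, 1],
])

```text
t: 9.15
position: [746.1, 33.1, 226.8]
tcp_rot: [[0.004, 0.02, -1.0], [0.0, -1.0, -0.02], [-1.0, -0.0, -0.004]]
contact_force: [5.1, 1.9, 3.6]
grip_width: 0.127
```

```bash
python3 -c "
from h import *; go((745,27.8,226)); hood()"
```

```text
t 9.15 pos [746.1  33.1 226.8] grip 11.0 F [5.1 1.9 3.6] yaw z -178.84 xax [ 0.004  0.    -1.   ] q [ 0.26  0.6   0.37  0.   -1.34 -0.24]
units needed xyz [0.019 0.133 0.031]
r 211.14275855748403 theta 1.7271237997620617
```

Request:
move_arm([
  [0, 0, 0, 0, 0, 0, 0.8],
  [0, 0, 0, 0, 0, 0, 0.6],
  [0, 0, 0, 0, 0, 0, 0.5],
  [0, 0, -0.1, 0, 0, 0, 0.5],
  [0, 0, -0.1, 0, 0, 0, 0.5],
  [-0.2, 0, 0, 0, 0, 0, 0.5],
  [-0.4, 0, 0, 0, 0, 0, 0.5],
  [-0.5, 0, 0, 0, 0, 0, 0.5],
  [-0.5, 0, 0, 0, 0, 0, 0.5],
  [-0.5, 0, 0, 0, 0, 0, 0.5],
  [0, 0, 0, 0, 0, 0, 0.5],
])

```text
t: 10.25
position: [751.9, 32.6, 316.1]
tcp_rot: [[0.007, 0.02, -1.0], [0.0, -1.0, -0.02], [-1.0, 0.0, -0.007]]
contact_force: [0.0, 0.1, 0.4]
grip_width: 0.504
```

```bash
python3 -c "
from h import *; go((745,27.8,226)); hood()
for n in ('top','scene'):
    c=r.capture(n); cv2.imwrite(f'pics/{n}5.png',c['color'][:,:,::-1])
"
```

```text
t 10.25 pos [751.9  32.6 316.1] grip 43.8 F [0.  0.1 0.4] yaw z -178.85 xax [ 0.007  0.    -1.   ] q [ 0.26  0.58  0.56  0.   -1.54 -0.24]
units needed xyz [2.251 0.117 0.19 ]
r 296.11537904758086 theta 1.6142528347446163
```

View pics/scene5.png

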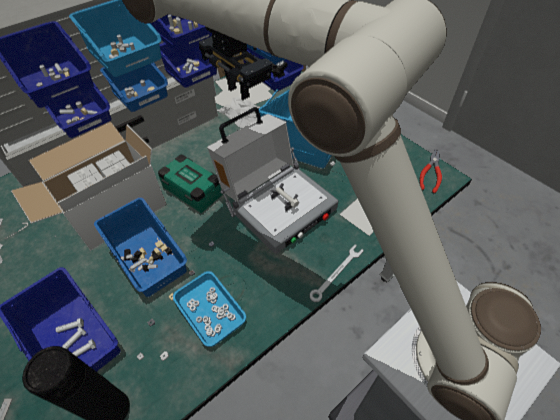

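View pics/top5.png

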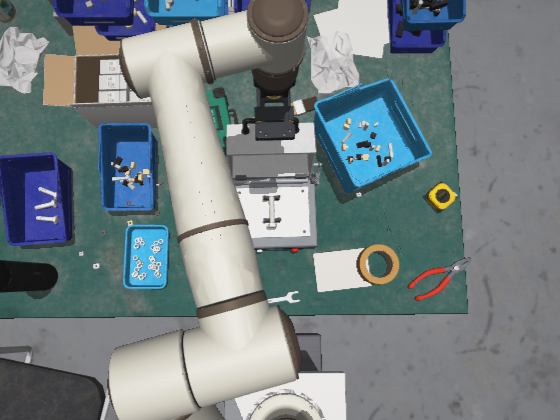

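The hood stands open by itself (bar at about (240,118) in the scene view), and the bolt is visible at about (272,212) in the top view. Now I measure the bolt.

```bash
python3 -c "
from h import *
t=cv2.imread('pics/top5.png'); s=cv2.imread('pics/scene5.png')
a=cv2.resize(t[180:240,240:310],None,fx=8,fy=8,interpolation=2); b=cv2.resize(s[175:225,255:315],None,fx=8,fy=8,interpolation=2)
cv2.imwrite('pics/bt.png',a); cv2.imwrite('pics/bs.png',b)
"
```

```text
(no output)
```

View pics/bt.png

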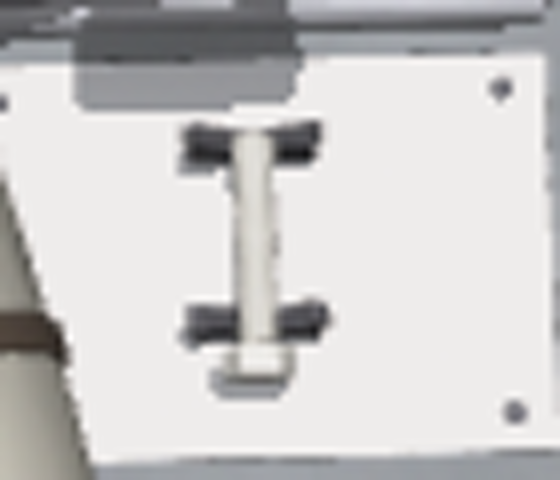

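View pics/bs.png

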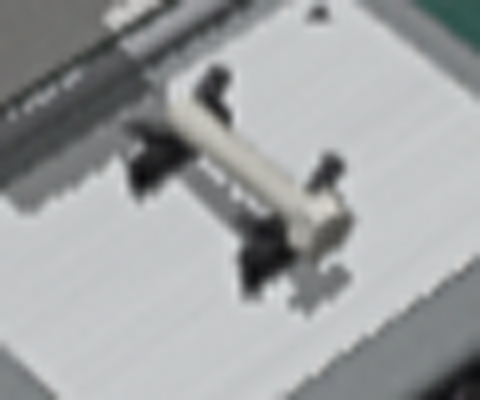

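```bash
python3 - <<'E'
from h import *
t=r.capture("top"); s=r.capture("scene")
T=[(252,130),(261,378),(250,146),(259,322)]; S=[(180,108),(330,227)]
P=[]
for p in T: P.append(onz(t,p[0]/8+240,p[1]/8+180,77)); print(P[-1].round(1))
for p in S: print("s",onz(s,p[0]/8+255,p[1]/8+175,77).round(1))
print("len",np.linalg.norm(P[0]-P[1]),"mid",(P[0]+P[1])/2)
for i in (0,1): print(tri(t,(T[i][0]/8+240,T[i][1]/8+180),s,(S[i][0]/8+255,S[i][1]/8+175)))
go((577,32,200))
E
```

```text
[610.1  31.9  77. ]
[528.3  29.7  77. ]
[604.8  32.6  77. ]
[546.7  30.2  77. ]
s [607.8  34.2  77. ]
s [532.7  29.8  77. ]
len 81.77898767936723 mid [569.21535497  30.78463104  77.        ]
(array([610.89841509,  31.80504774,  72.55716244]), np.float64(0.04557729509026601))
(array([529.10629738,  30.84832901,  80.78528269]), np.float64(3.2533161677118376))
t 10.45 pos [750.5  33.2 309.7] grip 43.7 F [ 0.8 -0.1 -1.4] yaw z -178.84 xax [-0.003 -0.    -1.   ] q [ 0.26  0.59  0.55 -0.   -1.54 -0.24]
units needed xyz [ 2.757 -0.059  4.328]
```

The bolt runs from (610,32) to (528,30), 82 mm against the 83 mm given, with its middle at about (569,31). I'll grasp at x ≈ 567 with the tips only about 11 mm below the shaft centre, so they stay off the tray floor later. First I back off over the bench and turn the jaws by 90°.

Request:
move_arm([
  [0, 0, 0.3, 0, 0, 0, 0.4],
  [0, 0, 0.6, 0, 0, 0, 0.4],
  [0, 0, 0.6, 0, 0, 0, 0.4],
  [0, 0, 0.6, 0, 0, 0, 0.4],
  [0, 0, 0.6, 0, 0, 0, 0.4],
  [0, 0, 0.6, 0, 0, 0, 0.4],
  [0, 0, 0.6, 0, 0, 0, 0.4],
  [0, 0, 0.7, 0, 0, 0, 0.4],
  [0, 0, 0, -0.042, 0, 0, 0.4],
  [0, 0, 0, -0.042, 0, 0, 0.4],
  [0, 0, 0, -0.042, 0, 0, 0.4],
  [0, 0, 0, -0.042, 0, 0, 0.4],
  [0, 0, 0, -0.042, 0, 0, 0.4],
  [0, 0, 0, -0.042, 0, 0, 0.4],
  [0, 0, 0, -0.042, 0, 0, 0.4],
  [0, 0, 0, -0.042, 0, 0, 0.4],
  [0, 0, 0, -0.042, 0, 0, 0.4],
  [0, 0, 0, -0.042, 0, 0, 0.4],
  [0, 0, 0, -0.042, 0, 0, 0.4],
  [0, 0, 0, -0.038, 0, 0, 0.4],
])

```text
t: 12.45
position: [566.5, 29.3, 309.9]
tcp_rot: [[-0.003, 1.0, 0.025], [-0.001, 0.025, -1.0], [-1.0, -0.003, 0.001]]
contact_force: [0.0, 0.9, 0.6]
grip_width: 0.6
```

```bash
python3 -c "
from h import *; go((567,31,150))
for n in ('scene',):
    c=r.capture(n); cv2.imwrite(f'pics/{n}6.png',c['color'][:,:,::-1])
"
```

```text
t 12.45 pos [566.5  29.3 309.9] grip 52.2 F [0.  0.9 0.6] yaw z -88.55 xax [-0.003 -0.001 -1.   ] q [ 0.34  0.24  0.02 -0.   -1.35  1.26]
units needed xyz [ 3.998  0.026 -0.045]
```

View pics/scene6.png

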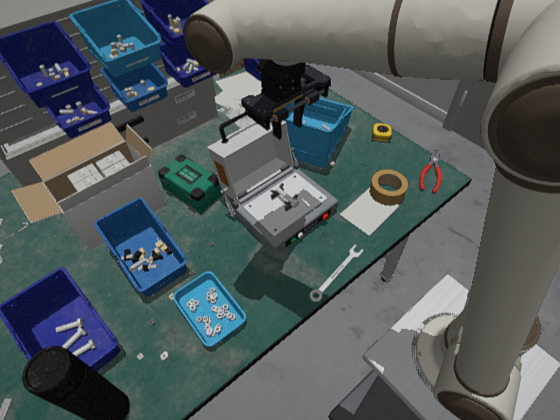

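Request:
move_arm([
  [0.4, 0, 0, 0, 0, 0, 0.4],
  [0.6, 0, -0.04, 0, 0, 0, 0.4],
  [0.6, 0, 0, 0, 0, 0, 0.4],
  [0.6, 0.02, 0, 0, 0, 0, 0.4],
  [0.6, 0, 0, 0, 0, 0, 0.4],
  [0.6, 0, 0, 0, 0, 0, 0.4],
  [0.6, 0, 0, 0, 0, 0, 0.4],
  [0.6, 0, 0, 0, 0, 0, 0.4],
  [0.4, 0, 0, 0, 0, 0, 0.4],
  [0, 0, 0, 0, 0, 0, 0.4],
  [0, 0, 0, 0, 0, 0, 0.4],
])

```text
t: 13.6
position: [567.9, 30.9, 111.2]
tcp_rot: [[-0.001, 1.0, 0.019], [-0.001, 0.019, -1.0], [-1.0, -0.001, 0.001]]
contact_force: [-0.5, 0.1, 0.5]
grip_width: 0.598
```

```bash
python3 -c "
from h import *; go((567,31,66))
for n in ('scene',):
    c=r.capture(n); cv2.imwrite(f'pics/{n}7.png',cv2.resize(c['color'][100:260,200:360,::-1],None,fx=3.7,fy=3.7,interpolation=2))
"
```

```text
t 13.6 pos [567.9  30.9 111.2] grip 52.1 F [-0.5  0.1  0.5] yaw z -88.89 xax [-0.001 -0.001 -1.   ] q [ 0.34  0.4  -0.28  0.   -0.89  1.25]
units needed xyz [ 1.129 -0.02  -0.005]
```

View pics/scene7.png

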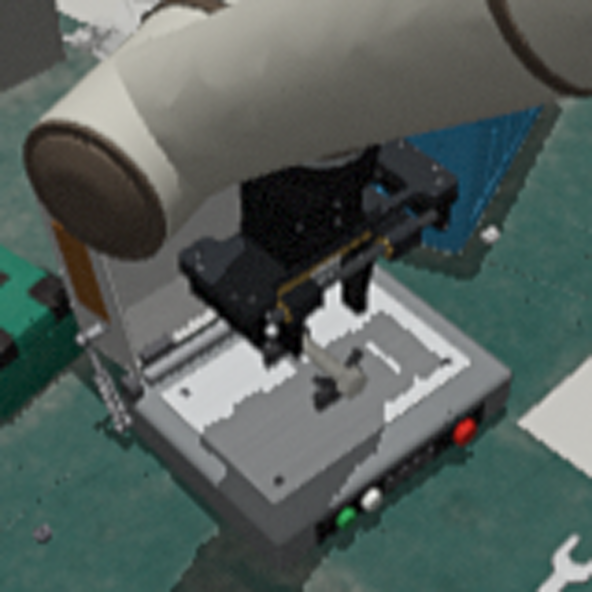

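The fingers are either side of the bolt, between the two rests, and clear of the open hood. Descend the rest and close.

Request:
move_arm([
  [0.3, 0, 0, 0, 0, 0, 0.4],
  [0.3, 0, 0, 0, 0, 0, 0.4],
  [0.3, 0, 0, 0, 0, 0, 0.4],
  [0.2, 0, 0, 0, 0, 0, 0.4],
  [0, 0, 0, 0, 0, 0, 0.4],
  [0, 0, 0, 0, 0, 0, 0.6],
  [0, 0, 0, 0, 0, 0, 0.8],
  [0, 0, 0, 0, 0, 0, 1],
  [0, 0, 0, 0, 0, 0, 1],
  [0, 0, 0, 0, 0, 0, 1],
  [0, 0, 0, 0, 0, 0, 1],
])

```text
t: 14.75
position: [568.2, 31.5, 67.6]
tcp_rot: [[0.001, 1.0, 0.02], [0.001, 0.02, -1.0], [-1.0, 0.001, -0.001]]
contact_force: [-1.2, 1.9, 1.8]
grip_width: 0.154
```

```bash
python3 -c "
from h import *; go((567,31,66))"
```

```text
t 14.75 pos [568.2  31.5  67.6] grip 13.4 F [-1.2  1.9  1.8] yaw z -88.85 xax [ 0.001  0.001 -1.   ] q [ 0.34  0.45 -0.33 -0.   -0.79  1.25]
units needed xyz [ 0.04  -0.029  0.012]
```

Grip width is 13.4 mm on the 14 mm shaft, so the bolt is held. Lift it and look.

Request:
move_arm([
  [-0.2, 0, 0, 0, 0, 0, 1],
  [-0.3, 0, 0, 0, 0, 0, 1],
  [-0.4, 0, 0, 0, 0, 0, 1],
  [-0.5, 0, 0, 0, 0, 0, 1],
  [-0.5, 0, 0, 0, 0, 0, 1],
  [-0.5, 0, 0, 0, 0, 0, 1],
  [-0.4, 0, 0, 0, 0, 0, 1],
  [0, 0, 0, 0, 0, 0, 1],
])

```text
t: 15.55
position: [569.7, 31.3, 183.0]
tcp_rot: [[0.007, 1.0, 0.021], [0.001, 0.021, -1.0], [-1.0, 0.007, -0.001]]
contact_force: [0.1, 0.4, -0.3]
grip_width: 0.153
```

```bash
python3 -c "
from h import *; go((461,366,150))
for n in ('scene','top'):
    c=r.capture(n); cv2.imwrite(f'pics/{n}8.png',cv2.resize(c['color'][100:260,200:360,::-1],None,fx=3.7,fy=3.7,interpolation=2))
"
```

```text
t 15.55 pos [569.7  31.3 183. ] grip 13.3 F [ 0.1  0.4 -0.3] yaw z -88.82 xax [ 0.007  0.001 -1.   ] q [ 0.34  0.32 -0.19  0.   -1.05  1.25]
units needed xyz [ 0.819 -2.551 -8.421]
```

View pics/scene8.png

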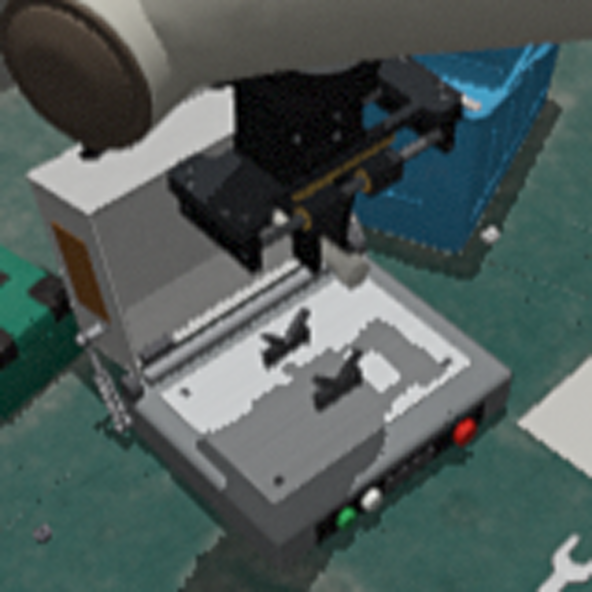

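The bolt is held roughly level with its head at about (345,265) in the crop, the rests are empty and the hood is still open. Transit towards the tray, stopping partway to check clearance from the black cylinder on the left.

Request:
move_arm([
  [0, -0.1, -0.3, 0, 0, 0, 1],
  [0, -0.2, -0.5, 0, 0, 0, 1],
  [0, -0.2, -0.6, 0, 0, 0, 1],
  [0, -0.2, -0.6, 0, 0, 0, 1],
  [0, -0.2, -0.6, 0, 0, 0, 1],
  [0, -0.2, -0.6, 0, 0, 0, 1],
  [0, -0.2, -0.6, 0, 0, 0, 1],
  [0, -0.2, -0.6, 0, 0, 0, 1],
  [0, -0.2, -0.6, 0, 0, 0, 1],
  [0, -0.2, -0.4, 0, 0, 0, 1],
  [0, 0, 0, 0, 0, 0, 1],
])

```text
t: 16.75
position: [486.0, 247.3, 178.2]
tcp_rot: [[-0.002, 1.0, 0.023], [-0.001, 0.023, -1.0], [-1.0, -0.002, 0.001]]
contact_force: [0.4, -0.3, -0.8]
grip_width: 0.154
```

```bash
python3 -c "
from h import *; go((458,367,150))
for n in ('scene','top'):
    c=r.capture(n); cv2.imwrite(f'pics/{n}9.png',c['color'][:,:,::-1])
"
```

```text
t 16.75 pos [486.  247.3 178.2] grip 13.4 F [ 0.4 -0.3 -0.8] yaw z -88.66 xax [-0.002 -0.001 -1.   ] q [ 0.77  0.29 -0.25 -0.   -1.03  0.83]
units needed xyz [ 0.703 -0.629 -3.008]
```

View pics/scene9.png

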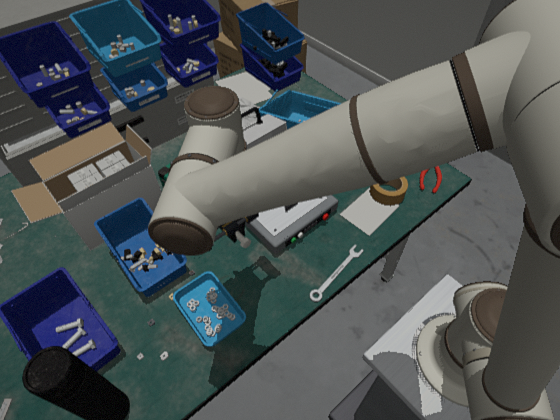

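View pics/top9.png

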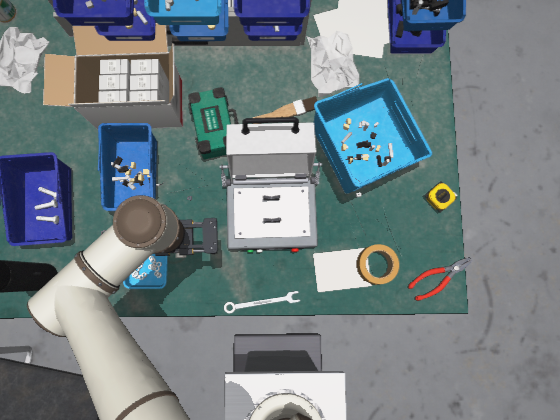

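The bolt is still gripped. In the top view the wrist cap (about (45,310)) is getting near the black cylinder (about (25,275)), so I'll triangulate both before going on.

```bash
python3 - <<'E'
from h import *
t=r.capture("top"); s=r.capture("scene")
print("wrist cap",tri(t,(42,312),s,(185,235)))
print("cyl base?",[onz(t,58,275,0).round(), onz(s,125,415,0).round()])
for z in (0,100,200,300): print(z, onz(t,58,275,z).round(), onz(s,50,365,z).round(), onz(t,5,275,z).round(), onz(s,125,410,z).round())
E
python3 -c "
import cv2
a=cv2.imread('pics/scene9.png')[320:420,0:160]; b=cv2.imread('pics/top0.png')[240:320,0:100]
cv2.imwrite('pics/c1.png',cv2.resize(a,None,fx=4,fy=4)); cv2.imwrite('pics/c2.png',cv2.resize(b,None,fx=5,fy=5))"
```

```text
wrist cap (array([341.21463705, 403.98114082, 487.92696778]), np.float64(16.307827795887412))
cyl base? [array([411., 611.,   0.]), array([382., 632.,   0.])]
0 [411. 611.   0.] [585. 716.   0.] [412. 753.   0.] [391. 628.   0.]
100 [410. 565. 100.] [523. 690. 100.] [411. 696. 100.] [351. 611. 100.]
200 [408. 520. 200.] [462. 663. 200.] [409. 639. 200.] [311. 595. 200.]
300 [407. 474. 300.] [400. 637. 300.] [408. 582. 300.] [271. 578. 300.]
```

View pics/c1.png

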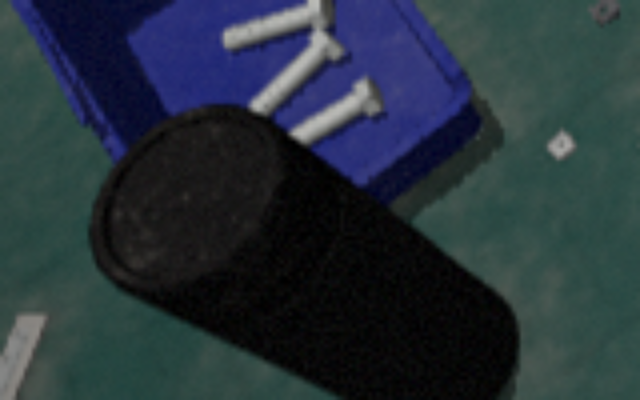

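View pics/c2.png

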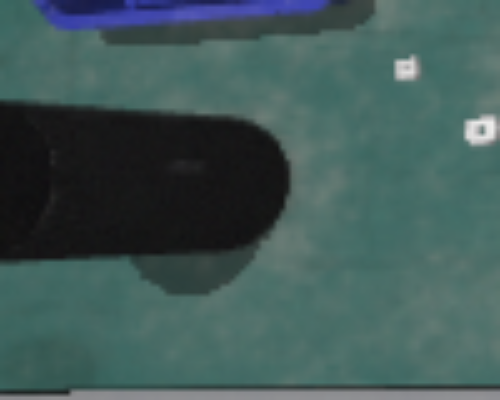

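The cylinder stands at about (411,648), is about 280 mm tall and has a radius of about 37 mm. The wrist cap will pass more than 100 mm away, so I go on.

Request:
move_arm([
  [0, -0.1, -0.4, 0, 0, 0, 1],
  [0, -0.1, -0.5, 0, 0, 0, 1],
  [0, -0.1, -0.5, 0, 0, 0, 1],
  [0, -0.1, -0.5, 0, 0, 0, 1],
  [0, -0.1, -0.5, 0, 0, 0, 1],
  [0.1, -0.1, -0.4, 0, 0, 0, 1],
  [0.3, -0.03, -0.2, 0, 0, 0, 1],
  [0.4, 0, 0, 0, 0, 0, 1],
  [0.4, 0, 0, 0, 0, 0, 1],
  [0.4, 0, 0, 0, 0, 0, 1],
  [0.3, 0, 0, 0, 0, 0, 1],
  [0.2, 0, 0, 0, 0, 0, 1],
  [0, 0, 0, 0, 0, 0, 1],
])

```text
t: 18.25
position: [459.5, 364.2, 93.8]
tcp_rot: [[-0.002, 1.0, 0.02], [-0.002, 0.02, -1.0], [-1.0, -0.002, 0.002]]
contact_force: [1.0, -0.6, -0.4]
grip_width: 0.157
```

```bash
python3 -c "
from h import *; go((458,367,10))
for n in ('scene','top'):
    c=r.capture(n); cv2.imwrite(f'pics/{n}10.png',c['color'][:,:,::-1])
"
```

```text
t 18.25 pos [459.5 364.2  93.8] grip 13.6 F [ 1.  -0.6 -0.4] yaw z -88.86 xax [-0.002 -0.002 -1.   ] q [ 0.95  0.44 -0.26 -0.   -0.88  0.64]
units needed xyz [ 2.095 -0.032 -0.075]
```

View pics/scene10.png

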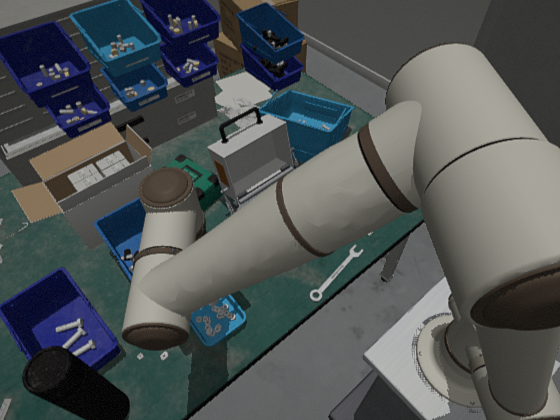

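View pics/top10.png

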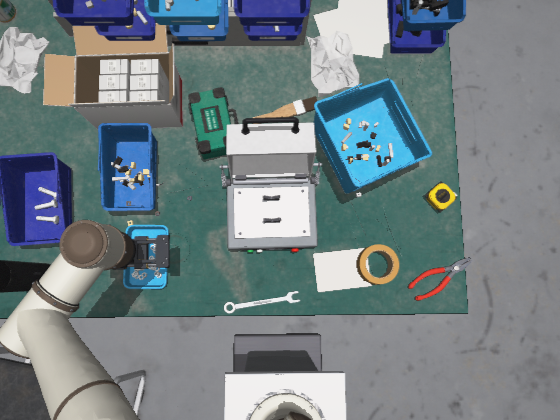

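The gripper is centred over the tray (top view (148,250)) and the hood is still open. Lower in stages, watching the force.

Request:
move_arm([
  [0.3, -0.02, -0.07, 0, 0, 0, 1],
  [0.4, 0, 0, 0, 0, 0, 1],
  [0.4, 0, 0, 0, 0, 0, 1],
  [0.3, 0, 0, 0, 0, 0, 1],
  [0.2, 0, 0, 0, 0, 0, 1],
  [0.15, 0, 0, 0, 0, 0, 1],
  [0.1, 0, 0, 0, 0, 0, 1],
  [0, 0, 0, 0, 0, 0, 1],
  [0, 0, 0, 0, 0, 0, 1],
])

```text
t: 19.25
position: [459.5, 368.0, 21.8]
tcp_rot: [[0.001, 1.0, 0.02], [0.001, 0.02, -1.0], [-1.0, 0.001, -0.001]]
contact_force: [-0.1, 1.2, -0.1]
grip_width: 0.157
```

```bash
python3 -c "
from h import *; go((458,367,10.5))
for n in ('scene','top'):
    c=r.capture(n); cv2.imwrite(f'pics/{n}11.png',cv2.resize(c['color'][210:350,90:260,::-1],None,fx=3.5,fy=3.5,interpolation=2))
"
```

```text
t 19.25 pos [459.5 368.   21.8] grip 13.6 F [-0.1  1.2 -0.1] yaw z -88.83 xax [ 0.001  0.001 -1.   ] q [ 0.95  0.54 -0.32  0.   -0.72  0.64]
units needed xyz [ 0.282 -0.037  0.025]
```

View pics/top11.png

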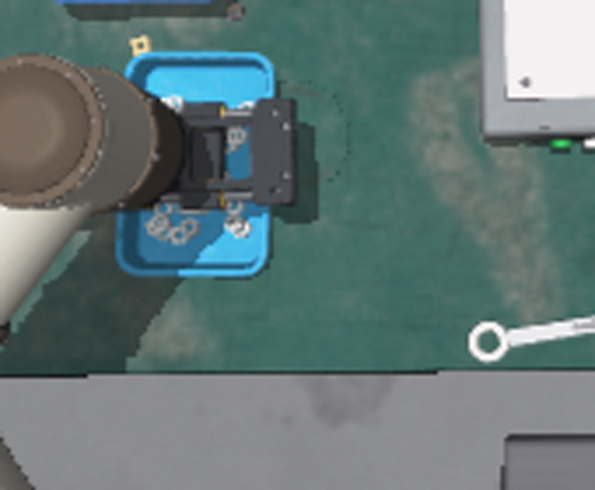

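View pics/scene11.png

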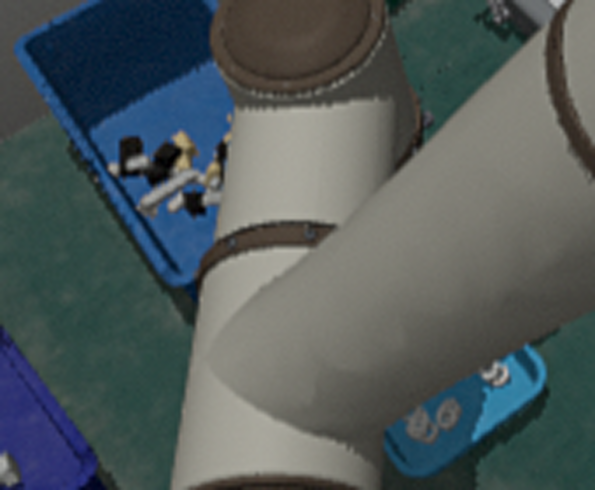

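Request:
move_arm([
  [0.08, 0, 0, 0, 0, 0, 1],
  [0.06, 0, 0, 0, 0, 0, 1],
  [0.04, 0, 0, 0, 0, 0, 1],
  [0, 0, 0, 0, 0, 0, 1],
  [0, 0, 0, 0, 0, 0, 1],
])

```text
t: 19.85
position: [459.1, 367.7, 14.0]
tcp_rot: [[-0.0, 1.0, 0.02], [-0.0, 0.02, -1.0], [-1.0, -0.0, 0.0]]
contact_force: [-0.6, 1.4, -0.6]
grip_width: 0.154
```

Request:
move_arm([
  [0.05, 0, 0, 0, 0, 0, 1],
  [0, 0, 0, 0, 0, 0, 1],
  [0, 0, 0, 0, 0, 0, 1],
])

```text
t: 20.15
position: [459.2, 367.7, 12.1]
tcp_rot: [[-0.0, 1.0, 0.02], [-0.0, 0.02, -1.0], [-1.0, -0.0, 0.0]]
contact_force: [0.3, 0.4, -0.5]
grip_width: 0.151
```

Request:
move_arm([
  [0.04, 0, 0, 0, 0, 0, 1],
  [0, 0, 0, 0, 0, 0, 1],
  [0, 0, 0, 0, 0, 0, 1],
])

```text
t: 20.45
position: [459.2, 367.7, 10.5]
tcp_rot: [[-0.0, 1.0, 0.02], [-0.0, 0.02, -1.0], [-1.0, -0.0, 0.0]]
contact_force: [0.4, -0.4, -0.8]
grip_width: 0.151
```

Request:
move_arm([
  [0.04, 0, 0, 0, 0, 0, 1],
  [0, 0, 0, 0, 0, 0, 1],
  [0, 0, 0, 0, 0, 0, 1],
])

```text
t: 20.75
position: [459.2, 367.7, 8.9]
tcp_rot: [[-0.0, 1.0, 0.02], [-0.0, 0.02, -1.0], [-1.0, -0.0, 0.0]]
contact_force: [-0.6, -0.7, -0.4]
grip_width: 0.154
```

Request:
move_arm([
  [0.03, 0, 0, 0, 0, 0, 1],
  [0, 0, 0, 0, 0, 0, 1],
  [0, 0, 0, 0, 0, 0, 1],
])

```text
t: 21.05
position: [459.2, 367.7, 7.7]
tcp_rot: [[-0.0, 1.0, 0.02], [-0.0, 0.02, -1.0], [-1.0, -0.0, 0.0]]
contact_force: [-0.1, -0.2, -0.2]
grip_width: 0.153
```

Request:
move_arm([
  [0.03, 0, 0, 0, 0, 0, 1],
  [0, 0, 0, 0, 0, 0, 1],
  [0, 0, 0, 0, 0, 0, 1],
])

```text
t: 21.35
position: [459.2, 367.7, 6.5]
tcp_rot: [[-0.0, 1.0, 0.02], [-0.0, 0.02, -1.0], [-1.0, -0.0, 0.0]]
contact_force: [0.3, -0.0, -0.7]
grip_width: 0.151
```

Request:
move_arm([
  [0.03, 0, 0, 0, 0, 0, 1],
  [0, 0, 0, 0, 0, 0, 1],
  [0, 0, 0, 0, 0, 0, 1],
])

```text
t: 21.65
position: [459.2, 367.8, 5.4]
tcp_rot: [[0.0, 1.0, 0.02], [0.0, 0.02, -1.0], [-1.0, 0.0, -0.0]]
contact_force: [-0.5, 0.7, -0.1]
grip_width: 0.155
```

```bash
python3 -c "
from h import *; go((458,367,5)); print(np.round(r.read_state()['moment'],3))
"
```

```text
t 21.65 pos [459.2 367.8   5.4] grip 13.5 F [-0.5  0.7 -0.1] yaw z -88.84 xax [ 0.  0. -1.] q [ 0.95  0.56 -0.33  0.   -0.68  0.64]
units needed xyz [ 0.009 -0.031  0.019]
[-0.041  0.135  0.011]
```

Request:
move_arm([
  [0.02, 0, 0, 0, 0, 0, 1],
  [0, 0, 0, 0, 0, 0, 1],
  [0, 0, 0, 0, 0, 0, 1],
])

```text
t: 21.95
position: [459.2, 367.8, 5.1]
tcp_rot: [[0.0, 1.0, 0.02], [0.0, 0.02, -1.0], [-1.0, 0.0, -0.0]]
contact_force: [-1.0, -1.2, 5.5]
grip_width: 0.15
```

```bash
python3 -c "
from h import *; go((458,367,5)); print(np.round(r.read_state()['moment'],3))
for n in ('top',):
    c=r.capture(n); cv2.imwrite(f'pics/{n}12.png',cv2.resize(c['color'][215:300,110:185,::-1],None,fx=7,fy=7,interpolation=2))
"
```

```text
t 21.95 pos [459.2 367.8   5.1] grip 13.1 F [-1.  -1.2  5.5] yaw z -88.83 xax [ 0.  0. -1.] q [ 0.95  0.56 -0.33  0.   -0.68  0.64]
units needed xyz [ 0.003 -0.032  0.02 ]
[-0.267  0.615  0.042]
```

View pics/top12.png

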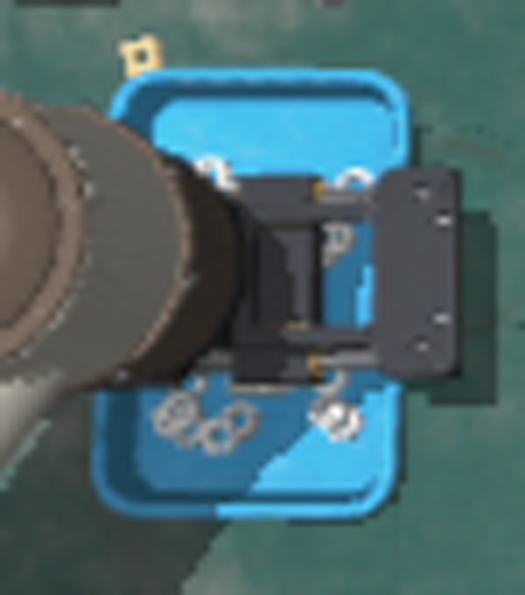

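Contact at 5.5 N upwards, with the shaft centre at a nominal 14.5 mm or so: the bolt is resting. Open gently, and only partly because the tray is narrow.

Request:
move_arm([
  [0, 0, 0, 0, 0, 0, 0.84],
  [0, 0, 0, 0, 0, 0, 0.8],
  [0, 0, 0, 0, 0, 0, 0.75],
  [0, 0, 0, 0, 0, 0, 0.7],
  [0, 0, 0, 0, 0, 0, 0.68],
  [0, 0, 0, 0, 0, 0, 0.68],
  [-0.1, 0, 0, 0, 0, 0, 0.68],
  [-0.2, 0, 0, 0, 0, 0, 0.68],
  [-0.3, 0, 0, 0, 0, 0, 0.68],
  [-0.4, 0, 0, 0, 0, 0, 0.68],
  [-0.5, 0, 0, 0, 0, 0, 0.68],
  [-0.6, 0, 0, 0, 0, 0, 0.68],
  [-0.6, 0, 0, 0, 0, 0, 0.68],
  [-0.6, 0, 0, 0, 0, 0, 0.68],
  [-0.6, 0, 0, 0, 0, 0, 0.68],
  [-0.4, 0, 0, 0, 0, 0, 0.68],
  [0, 0, 0, 0, 0, 0, 0.68],
])

```text
t: 23.7
position: [460.3, 369.5, 180.2]
tcp_rot: [[0.005, 1.0, 0.021], [0.006, 0.021, -1.0], [-1.0, 0.005, -0.006]]
contact_force: [0.6, 0.5, 0.3]
grip_width: 0.323
```

```bash
python3 -c "
from h import *; go((458,367,5))
for n in ('top','scene'):
    c=r.capture(n); cv2.imwrite(f'pics/{n}13.png',c['color'][:,:,::-1])
"
```

```text
t 23.7 pos [460.3 369.5 180.2] grip 28.1 F [0.6 0.5 0.3] yaw z -88.79 xax [ 0.005  0.006 -1.   ] q [ 0.95  0.36 -0.15  0.   -1.06  0.64]
units needed xyz [ 4.38  -0.081  0.085]
```

View pics/top13.png

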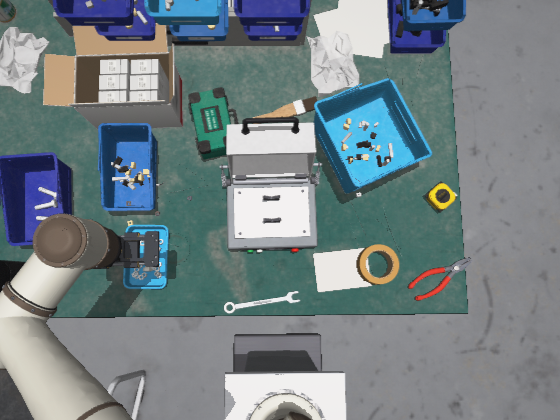

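Request:
move_arm([
  [-0.5, 0, 0.3, 0, 0, 0, 0.68],
  [-0.5, 0, 0.6, 0, 0, 0, 0.68],
  [-0.3, 0, 0.8, 0, 0, 0, 0.68],
  [0, 0, 0.8, 0, 0, 0, 0.68],
  [0, 0, 0.8, 0, 0, 0, 0.68],
  [0, 0, 0.8, 0, 0, 0, 0.68],
  [0, 0, 0.8, 0, 0, 0, 0.68],
  [0, 0, 0.8, 0, 0, 0, 0.68],
  [0, 0, 0.8, 0, 0, 0, 0.68],
  [0, 0, 0.8, 0, 0, 0, 0.68],
  [0, 0, 0.8, 0, 0, 0, 0.68],
  [0, 0, 0.8, 0, 0, 0, 0.68],
  [0, 0, 0.5, 0, 0, 0, 0.68],
  [0, 0, 0.2, 0, 0, 0, 0.68],
  [0, 0, 0, 0, 0, 0, 0.68],
])

```text
t: 25.3
position: [466.5, -16.8, 227.6]
tcp_rot: [[-0.002, 1.0, 0.019], [-0.0, 0.019, -1.0], [-1.0, -0.002, 0.0]]
contact_force: [0.3, 0.8, 0.3]
grip_width: 0.32
```

```bash
python3 -c "
from h import *; go((458,367,5))
for n,(x0,y0,x1,y1) in (('top',(110,215,185,300)),('scene',(160,255,260,355))):
    c=r.capture(n); cv2.imwrite(f'pics/{n}14.png',c['color'][:,:,::-1]); cv2.imwrite(f'pics/{n}14c.png',cv2.resize(c['color'][y0:y1,x0:x1,::-1],None,fx=6,fy=6,interpolation=2))
"
```

```text
t 25.3 pos [466.5 -16.8 227.6] grip 27.9 F [0.3 0.8 0.3] yaw z -88.94 xax [-0.002 -0.    -1.   ] q [ 0.31  0.11 -0.35 -0.   -1.11  1.28]
units needed xyz [ 5.562 -0.023 -9.599]
```

View pics/top14c.png

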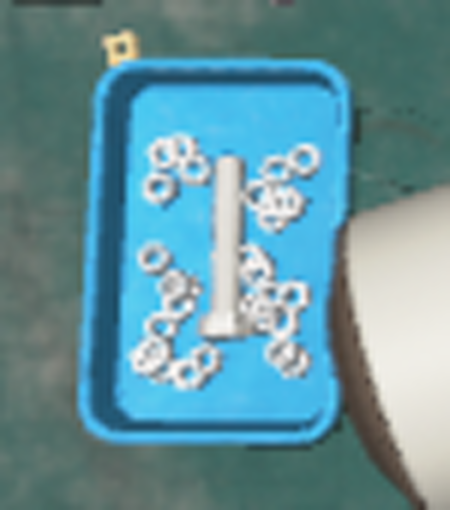

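View pics/scene14c.png

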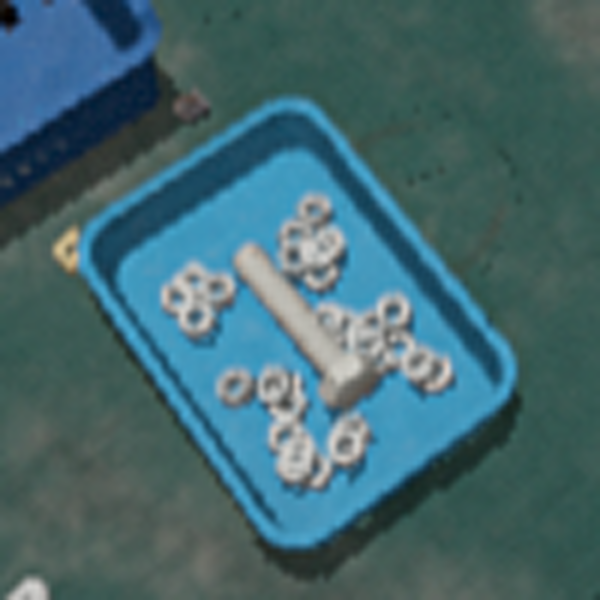

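View pics/scene14.png

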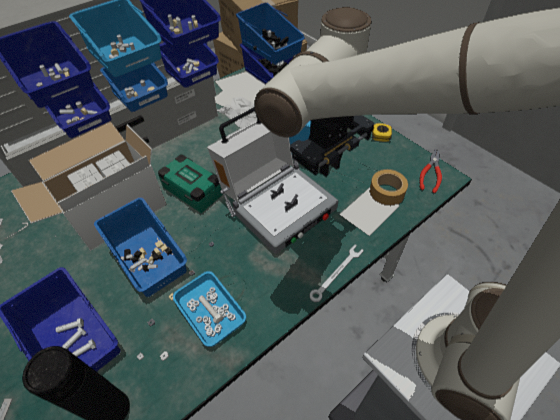

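The bolt lies flat inside the tray along its long axis, head towards the robot (scene crop, (245,255) to (350,380)). The rests are empty, and the hood stands open with its bar at about (240,125) in the scene view. One last check of the hood angle, then I hand in.

```bash
python3 - <<'E'
from h import *
t=r.capture("top"); 
for q in ((245,125),(298,125)): print("bar top view at z=237",onz(t,*q,237).round(1),"expected x 759")
T=[(228,160),(222,332)]
for p in T: print("bolt end",onz(t,p[0]/6+110,p[1]/6+215,15).round(1))
s=r.read_state(); print(s["t"],np.abs(s["qvel"]).max(),np.round(s["contact_force"],1))
print(r.hand_in())
E
```

```text
bar top view at z=237 [747.9  94.6 237. ] expected x 759
bar top view at z=237 [747.5 -27.8 237. ] expected x 759
bolt end [498.3 366.7  15. ]
bolt end [421.1 367.   15. ]
25.45 0.007402920708824137 [-0.6  0.5  0.4]
the job is handed in; nothing more can be done
None
```

The hood is standing open by itself and the bolt is lying in the blue nut tray. I handed the job in at 25.5 s of the 67 s allowed. It reports no verdict, so what follows is from my own checks.

**What I did**
- **Hood:** I gripped the bar, swung it to about 1.73 rad (well past the flip) and let go. It has stood open by itself since.
- **Bolt:** I gripped the shaft between the rests and carried it to the tray. I lowered it until it touched at about 5 N, opened the jaws part way and backed off.

**Last checks**
- **Bolt:** it lies flat along the tray's long axis, from x ≈ 421 to 498 at y ≈ 367, inside the walls. Those ends are 77 mm apart against the 83 mm given. The touch-down height put its shaft centre at about 14.5 mm, just under the 15 to 22 mm given. I take both gaps as measuring error.
- **Rests and arm:** the rests are empty. The arm is still, clear of everything, and reads no contact force.
- **Hood angle:** in the top view the bar came out at x ≈ 748, where 759 would be fully open. That reads as about 1.74 rad instead of 1.8. The pixel was read by eye, so I did not confirm that the hood is exactly on its stop. It looked unchanged in every picture after I let go.

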